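Nest the spare porcelain tumbler

TASK

Clear the washed porcelain: pick up the single tall tapered tumbler that stands on the bench and lower it, foot down, into the shorter tapered cup that stands in the round steel holder. Keep hold of it as it goes in, stop as soon as it just rests there - do not drop it in, and do not push the sprung cup below it down, or the two wedge tight - then let go and leave it nested upright. Leave the glass beaker and the capped bottle where they stand.

Things in the scene. Friction and masses are not known exactly. Their poses are not given: they have to be found in the camera images.
- tumbler_mid (a point): Centre, half-way up, of the loose tumbler to be moved: white porcelain, open top, straight taper from a rim 68 mm across to a foot 34 mm across, 110 mm tall, wall 4 mm, about 0.2 kg; z up out of its mouth. Starts upright on the bench. Nested, only its upper 46 mm stand proud, so grip it near the top (62 mm across at 20 mm below the rim).
- mouth (a point): Rim centre of the white receiving cup: 80 mm tall, same taper, upright on a soft spring (sinks 1 mm per N) in a round loose steel holder: disc 104 mm, sleeve 68 mm across and 46 mm high, 0.9 kg. Rim 106 mm above the bench, 54 mm across inside, z up. The tumbler's foot enters when tumbler_mid is 55 mm above this point; it rests when tumbler_mid is 9 mm below it; its weight sinks the cup 2 mm.
- beaker: Bystander: straight-sided open glass beaker, 68 mm across, 95 mm tall; origin at the centre of its underside. Not to be used.
- bottle: Bystander: round glass bottle with a blue screw cap, 68 mm across, 115 mm tall; origin at the centre of its underside. Not to be used.

How it is judged:
By the outcome, as a careful person would: the job done as asked, in the order asked, and still so for the second after the job is handed in, with the robot touching nothing.
It also fails if it takes over 35 s, if anything falls off the work surface, if the arm or the gripper's body presses on something with over 40 N, if the wrist force passes 120 N, or if a joint passes its speed limit or range.

ROBOT

A 6-joint arm with a two-finger parallel gripper is mounted at the origin on the work surface. World frame = base frame: x ahead of the robot, y to its left, z up, the work surface at z = 0. Lengths are in m, angles in degrees, forces in N, time in s.
With the tool pointing down it reaches from about 0.275 to 0.725 m from the base axis. Payload 15.9 kg.
Tool frame: the origin (TCP) lies midway between the tips of the shut fingers; the grasp point (between the pads) lies 19 mm behind it (env.grip_point_offset is the distance from the TCP to the grasp point, in m); x points along the fingers, y is the direction in which the jaws open and shut, and the axes are right-handed (so a half turn about x gives the same grasp; the last joint's range is limited). The gripper opens to 85 mm and grips with 20 to 120 N. Pads are 22 mm wide; open, the fingers measure 114 mm over their backs; the gripper's body (76 mm by 85 mm) begins 54 mm behind the grasp point. The pads swing forward as they close: fully open they stand 13 mm farther back than shut.
Start: joints at [66.005, 12.198, -1.971, 75.831, 0, 90], TCP at [0.203, 0.457, 0.231] pointing down, gripper open.
Joint ranges: [-170.91, 170.91], [-42.67, 98.43], [-65.05, 77.54], [-120.47, 116.71], [-90, 82.35], [-180, 180]. Speed limits (degrees/s): [108.29, 108.29, 136.94, 147.25, 180, 180].

INTERFACE

Orientations are given as [roll, pitch, yaw] about the fixed x, y, z axes, in that order (R = Rz(yaw) Ry(pitch) Rx(roll)).
In Python, from plant import env gives the robot as it stands. The module is installed in compiled form; this text tells all that it offers.
- The arm moves only by the shell command python3 -m crank 'ROWS' [FORCE]. ROWS is JSON, a list of rows, each a list of 5 numbers: the shift along the tool's x, y, z in mm, then the turn about the tool's x in rad, then the closure, from -1 (fully open) to 1 (shut), so that 0 is half open. In form: [[x, y, z, yaw, hand], ...]. A call has 1 to 12 rows; each row shifts and turns the commanded pose from where the row before left it, along the tool's axes as they then stand; what a row does not reach is not made up. A row lasts 1/12 s, in which the tool goes at most 41.7 mm and 7.16 degrees, less where a joint would pass 70% of its speed; a pose out of reach is approached as far as the arm can. A call with a gripper value outside its range is refused whole. The fingers move at their own pace and stop on an object; FORCE is the grip in N (left out, the last holds). Time passes only in rows, so rows that do not move let the fingers close. It gives the time, the measured TCP pose, the force and the opening at its end, in the units of the state.
- env.get_obs(): the state, without advancing time (a new reading comes with each control period).
- env.snapshot(name): name is "scene" or "top"; returns the picture (384x512x3 uint8, red, green, blue); there is no depth.
- env.camera_params(name): a dict with "camera_matrix" (3x3 intrinsics, pixels), "k1" (the pictures are not rectified: a ray, as slopes to the right and down, at radius r is drawn at 1 + k1 r^2 times it, then the intrinsics apply), "xyz" and "rotation" of the camera in the world. Camera axes: x right, y down, z forward; pixel columns grow to the right and rows downward; lengths in m; the calibration is good to about 2 mm. A picture is of the moment at which its call begins. camera_params takes no time and is no camera call.
- env.job_done(): hands the job in, once; it reports no verdict.
The state is a dict: "t": time; "joint_positions": joint angles; "dq": joint speeds; "tau": joint torques, N m; "tool_pos": TCP position; "eef_rot": TCP orientation; "contact_force": force on the tool from outside, world axes, zero at the start; "moment": the same for the moment, N m; "grip_width": finger opening in m.
Only numpy, scipy, OpenCV 4.12 (cv2) and the standard library are available. Lean on these libraries where they do the work, as an engineer would, in place of code of your own. Each camera call takes 0.05 s, during which the arm holds its last target. There are 200 camera calls.

## Working session

There is one attempt and no reset: what is moved stays moved. The work goes in short steps, Python scripts to look and compute and a shell command to move; the robot and the scene stay as the last step left them, time stands still between calls to the robot, and variables do not carry over. Pictures are saved under pics/ and viewed, about 8 in all and at most 12, crops included, and the job is handed in when it is done.

```bash
mkdir -p pics
python3 - <<'E'
from plant import env
import cv2
for n in("scene","top"):
    cv2.imwrite(f"pics/{n}0.png",env.snapshot(n)[:,:,::-1]); p=env.camera_params(n); print(n,p)
o=env.get_obs(); print(o)
print(env.grip_point_offset)
E
```

```text
scene {'camera_matrix': array([[399.00554367,   0.        , 252.53756779],
       [  0.        , 399.00554367, 189.99645797],
       [  0.        ,   0.        ,   1.        ]]), 'k1': -0.13116556402380006, 'xyz': array([1.15858294, 0.14194158, 0.64199951]), 'rotation': array([-128.66785737,    0.14864936,  104.19990565])}
top {'camera_matrix': array([[428.53527164,   0.        , 258.00260367],
       [  0.        , 428.53527164, 184.37052482],
       [  0.        ,   0.        ,   1.        ]]), 'k1': 0.04978632003758986, 'xyz': array([0.39635344, 0.00175097, 0.97034696]), 'rotation': array([-1.72059450e+02, -4.64453650e-02, -8.88244665e+01])}
{'t': 0.1, 'joint_positions': array([ 6.60044153e+01,  1.22211478e+01, -2.00485883e+00,  7.58323701e+01,
       -8.35417288e-04,  8.99993352e+01]), 'dq': array([ 0.00797615, -0.10484394,  0.14691399,  0.08409558, -0.02726564,
       -0.0478895 ]), 'tau': array([ 1.11705689e-03, -6.87243676e+01,  4.87806809e+01,  1.23010139e-02,
        1.43495304e-04, -1.65971279e-06]), 'tool_pos': array([0.20320761, 0.45649513, 0.23087147]), 'eef_rot': array([ -89.18077191,   89.94161737, -113.17569146]), 'contact_force': array([-0.69569109, -0.93139349,  0.3071309 ]), 'moment': array([ 0.03070091, -0.03385522, -0.0026159 ]), 'grip_width': 0.08541012209728645}
0.0187
```

View pics/scene0.png

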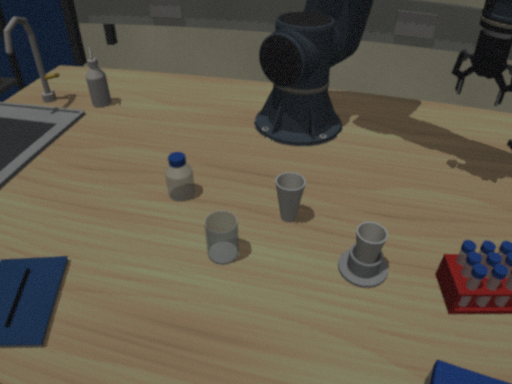

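View pics/top0.png

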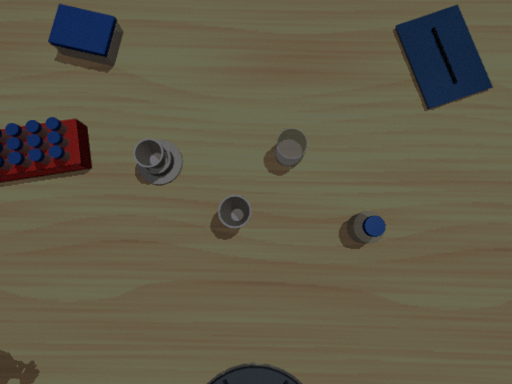

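The scene view shows the tumbler's rim at about (290,181), the receiving cup's rim at (370,233), the beaker at (222,237) and the bottle at (180,178). In the top view the tumbler's rim is at (235,212), the cup's rim at (150,154), the beaker at (290,148) and the bottle at (370,228).

```bash
cat > h.py <<'E'
import numpy as np, cv2
from scipy.spatial.transform import Rotation as R
from plant import env
def ray(n,uv):
    p=env.camera_params(n)
    d=np.r_[cv2.undistortPoints(np.array([[uv]],float),p["camera_matrix"],np.array([p["k1"],0,0,0]))[0,0],1]
    return p["xyz"],R.from_euler("xyz",p["rotation"],degrees=True).as_matrix()@d
def onz(n,uv,z):
    c,d=ray(n,uv); return c+d*(z-c[2])/d[2]
def proj(n,P):
    p=env.camera_params(n); M=R.from_euler("xyz",p["rotation"],degrees=True).as_matrix()
    q=(np.asarray(P)-p["xyz"])@M; q=q/q[...,2:]
    r2=(q[...,:2]**2).sum(-1,keepdims=True); s=q[...,:2]*(1+p["k1"]*r2)
    K=p["camera_matrix"]; return s*[K[0,0],K[1,1]]+K[:2,2]
def circ(P,r,n=60):
    a=np.linspace(0,2*np.pi,n); return np.c_[P[0]+r*np.cos(a),P[1]+r*np.sin(a),0*a+P[2]]
def tri(u1,u2):
    (a,d),(b,e)=ray("top",u1),ray("scene",u2)
    s=np.linalg.lstsq(np.c_[d,-e],b-a,rcond=None)[0]
    return (a+d*s[0]+b+e*s[1])/2, np.linalg.norm(a+d*s[0]-b-e*s[1])
E
python3 - <<'E'
from h import *
for n,guess in (("top",[(235,212),(150,154),(290,148)]),("scene",[(290,196),(370,250)])):
    im=cv2.imread(f"pics/{n}0.png"); hsv=cv2.cvtColor(im,cv2.COLOR_BGR2HSV)
    m=((hsv[...,1]<60)&(hsv[...,2]>40)).astype(np.uint8)*255
    cv2.imwrite(f"pics/m{n}.png",m)
    cs,_=cv2.findContours(m,cv2.RETR_EXTERNAL,cv2.CHAIN_APPROX_NONE)
    for c in cs:
        if cv2.contourArea(c)>150: print(n,cv2.boundingRect(c),cv2.contourArea(c),[np.round(v,1) for v in cv2.minEnclosingCircle(c)])
for uv,z in(((235,212),.11),((150,154),.106),((163,162),0),((290,131),.095),((370,228),.115)):print(uv,onz("top",uv,z))
for uv,z in(((290,181),.11),((370,233),.106),((223,222),.095),((178,158),.115)):print(uv,onz("scene",uv,z))
a=cv2.resize(cv2.imread("pics/top0.png")[110:260,110:310],None,fx=3,fy=3)
b=cv2.resize(cv2.imread("pics/scene0.png")[150:300,230:430],None,fx=3,fy=3)
mt=cv2.resize(cv2.imread("pics/mtop.png")[110:260,110:310],None,fx=.9,fy=.9)
cv2.imwrite("pics/crop.png",cv2.convertScaleAbs(cv2.resize(np.vstack([a,b]),None,fx=.66,fy=.66),alpha=1.4))
E
```

```text
top (214, 368, 81, 16) 742.5 [array([254. , 382.5]), np.float64(40.0)]
top (207, 362, 95, 22) 192.5 [array([254., 383.]), np.float64(47.0)]
top (351, 211, 35, 32) 368.5 [array([367.9, 224.9]), np.float64(18.2)]
top (218, 194, 34, 35) 878.5 [array([234.2, 210.8]), np.float64(17.4)]
top (133, 137, 134, 48) 2131.0 [array([199.5, 159. ]), np.float64(67.2)]
top (275, 127, 79, 43) 1118.5 [array([314. , 149.5]), np.float64(39.9)]
top (287, 113, 92, 6) 256.0 [array([332.5, 114.5]), np.float64(45.5)]
top (54, 22, 112, 43) 507.0 [array([109.5,  52. ]), np.float64(55.8)]
scene (0, 255, 69, 93) 157.5 [array([ 33., 301.]), np.float64(56.6)]
scene (458, 239, 54, 50) 542.0 [array([487., 264.]), np.float64(33.9)]
scene (336, 221, 53, 67) 2354.5 [array([366.9, 254. ]), np.float64(33.5)]
scene (202, 210, 37, 55) 1561.0 [array([222., 237.]), np.float64(27.3)]
scene (275, 171, 31, 51) 1055.5 [array([289.5, 196.1]), np.float64(25.3)]
scene (165, 151, 30, 50) 1066.5 [array([179.2, 175.5]), np.float64(25.0)]
scene (0, 89, 85, 100) 3779.0 [array([ 36.9, 143.9]), np.float64(57.5)]
scene (254, 88, 89, 59) 1435.0 [array([298. , 123.6]), np.float64(44.1)]
scene (278, 0, 234, 113) 13057.0 [array([397.8,  68.5]), np.float64(121.2)]
scene (3, 0, 333, 108) 16286.5 [array([169.,  31.]), np.float64(166.3)]
(235, 212) [0.45938157 0.048551   0.11      ]
(150, 154) [0.57516874 0.22610623 0.106     ]
(163, 162) [0.57905099 0.22294788 0.        ]
(290, 131) [ 0.63278807 -0.06121279  0.095     ]
(370, 228) [ 0.43302264 -0.21998204  0.115     ]
(290, 181) [0.46380825 0.04964177 0.11      ]
(370, 233) [0.58288925 0.22687864 0.106     ]
(223, 222) [ 0.60974799 -0.05926389  0.095     ]
(178, 158) [ 0.44573013 -0.22174603  0.115     ]
```

View pics/crop.png

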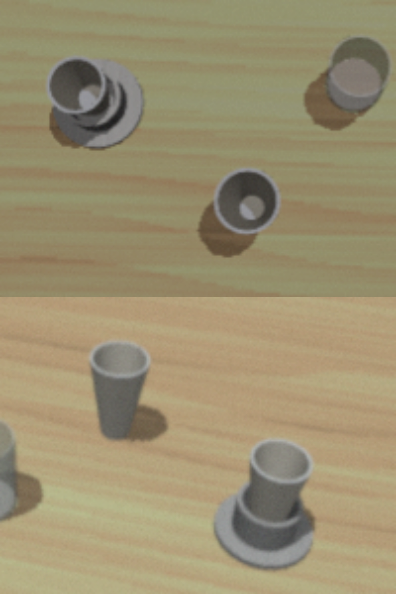

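```bash
cat >> h.py <<'E'
def togo(P):
    o=env.get_obs(); M=R.from_euler("xyz",o["eef_rot"],degrees=True).as_matrix()
    print("t",o["t"],"tcp",o["tool_pos"].round(4),"axes y",M[:,1].round(3),"z",M[:,2].round(3),"togo mm",(M.T@(np.asarray(P)-o["tool_pos"])*1000).round(1),"F",o["contact_force"].round(1),"w",round(o["grip_width"],4))
E
python3 - <<'E'
from h import *
print(tri((234.6,211.5),(290.5,181.5)),tri((149.2,153.5),(371,234)))
for uv,z in(((234.6,211.5),.11),((149.2,153.5),.106)):print(onz("top",uv,z))
for uv,z in(((290.5,181.6),.11),((371,234),.106)):print(onz("scene",uv,z))
togo([.461,.049,.2])
E
```

```text
(array([0.46058084, 0.04999003, 0.10629118]), np.float64(0.000814180883001033)) (array([0.57765113, 0.22982658, 0.0988868 ]), np.float64(0.0003409375399815399))
[0.46036951 0.04938239 0.11      ]
[0.57617568 0.2277907  0.106     ]
[0.46568161 0.05108461 0.11      ]
[0.58520421 0.22884495 0.106     ]
t 0.1 tcp [0.2032 0.4565 0.2309] axes y [ 0.407  0.914 -0.001] z [ 0.914 -0.407  0.   ] togo mm [  31.1 -267.4  401.2] F [-0.7 -0.9  0.3] w 0.0854
```

```bash
python3 -m crank '[[0,-20,30,0,-1],[0,-22,33,0,-1],[0,-22,33,0,-1],[0,-22,33,0,-1],[0,-22,33,0,-1],[0,-22,33,0,-1],[0,-22,33,0,-1],[0,-22,33,0,-1],[0,-22,33,0,-1],[0,-22,33,0,-1],[0,-22,33,0,-1],[0,-22,33,0,-1]]' 30
python3 - <<'E'
from h import *
togo([.4615,.05,.2])
E
```

```text
t: 1.1
tool_pos: [0.4563, 0.0555, 0.2312]
eef_rot: [-173.2, 90.0, 162.8]
contact_force: [0.4, 1.2, 1.1]
grip_width: 0.0853
t 1.1 tcp [0.4563 0.0555 0.2312] axes y [ 0.407  0.913 -0.   ] z [ 0.913 -0.407 -0.   ] togo mm [31.2 -2.9  7. ] F [0.4 1.2 1.1] w 0.0853
```

```bash
python3 -m crank '[[20,-2,4,0,-1],[30,-1,3,0,-1],[26,0,0,0,-1],[10,0,0,0,-1],[0,0,0,0,-1],[0,0,0,0,-1]]'
python3 - <<'E'
from h import *
togo([.4615,.05,.07])
ims=[]
for n,c in(("scene",(290,170)),("top",(236,205))):
    im=env.snapshot(n)[:,:,::-1]; cv2.imwrite(f"pics/{n}1.png",im)
    ims.append(cv2.resize(im[c[1]-60:c[1]+60,c[0]-60:c[0]+60],None,fx=3.3,fy=3.3,interpolation=cv2.INTER_CUBIC))
cv2.imwrite("pics/c1.png",cv2.convertScaleAbs(np.hstack(ims),alpha=1.4))
E
```

```text
t: 1.6
tool_pos: [0.4609, 0.0522, 0.1459]
eef_rot: [-153.1, 90.0, -177.1]
contact_force: [0.4, -0.2, 0.4]
grip_width: 0.0852
t 1.6 tcp [0.4609 0.0522 0.1459] axes y [ 0.406  0.914 -0.   ] z [ 0.914 -0.406 -0.   ] togo mm [75.9 -1.8  1.5] F [ 0.4 -0.2  0.4] w 0.0852
```

View pics/c1.png

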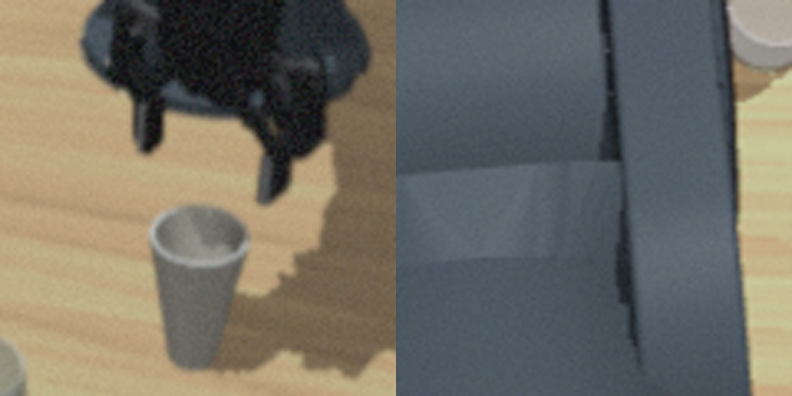

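The crop shows both open fingertips above the rim, at about (274.8,154.8) and (311.8,170.6) in the scene picture. The rim centre is at (290.3,181.5), and the arm blocks the top view. I'll check the camera's bias using the known tip position.

Run:
```python
from h import *
a,b=onz("scene",(274.8,155),.159),onz("scene",(311.8,170.6),.159); print(a,b,(a+b)/2, np.linalg.norm(a-b))
print(proj("scene",[[.4609,.0522,.159],[.4609+.406*.05,.0522+.914*.05,.159],[.4609-.406*.05,.0522-.914*.05,.159]]))
print(onz("scene",(290.3,181.5),.11))
```

```text
[0.44369695 0.00979121 0.159     ] [0.4818178 0.0958489 0.159    ] [0.46275738 0.05282006 0.159     ] 0.09412292104577169
[[292.69130766 162.0643582 ]
 [312.82310956 170.5726651 ]
 [273.61168456 154.033684  ]]
[0.46543218 0.05059568 0.11      ]
```

```bash
python3 -m crank '[[0,-1.5,2.5,0,-1],[15,0,0,0,-1],[15,0,0,0,-1],[15,0,0,0,-1],[15,0,0,0,-1],[12,0,0,0,-1],[6,0,0,0,-1],[0,0,0,0,-1],[0,0,0,0,-0.3],[0,0,0,0,0.2],[0,0,0,0,0.5],[0,0,0,0,1]]' 30
python3 -m crank '[[0,0,0,0,1],[0,0,0,0,1],[0,0,0,0,1],[0,0,0,0,1]]' 30
```

```text
t: 2.7
tool_pos: [0.4638, 0.0496, 0.0688]
eef_rot: [24.1, 89.9, 0.1]
contact_force: [-1.4, -2.1, 7.8]
grip_width: 0.0668
t: 3.03
tool_pos: [0.4638, 0.0496, 0.0688]
eef_rot: [23.4, 89.9, -0.6]
contact_force: [-1.2, -1.4, 7.6]
grip_width: 0.0671
```

Run:
```python
from h import *
im=env.snapshot("scene")[:,:,::-1]; c=(290,185)
cv2.imwrite("pics/c2.png",cv2.convertScaleAbs(cv2.resize(im[c[1]-45:c[1]+45,c[0]-50:c[0]+50],None,fx=6,fy=6,interpolation=cv2.INTER_CUBIC),alpha=2))
print(proj("scene",[[.4638,.0496,z] for z in(.06,.07,.08,.09,.11)]))
```

```text
[[288.75233292 198.45691122]
 [288.99289134 195.06138995]
 [289.23610361 191.61824341]
 [289.48199606 188.12667038]
 [289.98192405 180.99498551]]
```

View pics/c2.png

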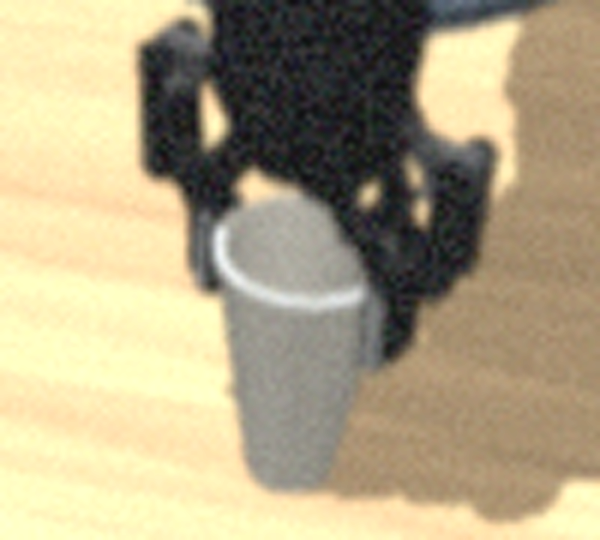

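The scene crop shows the pads gripping right at the rim (fingers at about x=276 and x=302), which is too high. The 67 mm opening agrees. I'll reopen, go 8 mm lower and regrip.

```bash
python3 -m crank '[[0,0,0,0,-1],[0,0,0,0,-1],[0,0,0,0,-1],[0,0,0,0,-1],[4,0,0,0,-1],[4,0,0,0,-1],[0,0,0,0,-0.3],[0,0,0,0,0.2],[0,0,0,0,1],[0,0,0,0,1],[0,0,0,0,1],[0,0,0,0,1]]' 30
python3 -m crank '[[0,0,0,0,1],[0,0,0,0,1],[0,0,0,0,1]]' 30
```

```text
t: 4.08
tool_pos: [0.4627, 0.0496, 0.0594]
eef_rot: [-40.8, 90.0, -64.8]
contact_force: [-1.7, -0.7, 2.0]
grip_width: 0.0648
t: 4.33
tool_pos: [0.4627, 0.0496, 0.0593]
eef_rot: [-70.5, 90.0, -94.5]
contact_force: [-1.0, -1.6, 2.6]
grip_width: 0.0653
```

```bash
python3 -m crank '[[-3,0,0,0,1],[-8,0,0,0,1],[-15,0,0,0,1],[-20,0,0,0,1],[-25,0,0,0,1],[-25,0,0,0,1],[-25,0,0,0,1],[-18,0,0,0,1],[-8,0,0,0,1],[-3,0,0,0,1],[0,0,0,0,1],[0,0,0,0,1]]' 40
python3 - <<'E'
from h import *
togo([.578-.0007,.228,.209])
E
```

```text
t: 5.33
tool_pos: [0.4622, 0.0496, 0.2083]
eef_rot: [-151.9, 89.9, -175.9]
contact_force: [-0.1, 0.4, -2.6]
grip_width: 0.0647
t 5.3333 tcp [0.4622 0.0496 0.2083] axes y [ 0.407  0.914 -0.001] z [ 0.914 -0.407 -0.001] togo mm [ -0.9 209.8  32.6] F [-0.1  0.4 -2.6] w 0.0647
```

```bash
python3 -m crank '[[0,8,1.5,0,1],[0,16,2.5,0,1],[0,24,4,0,1],[0,30,5,0,1],[0,32,5,0,1],[0,32,5,0,1],[0,28,5,0,1],[0,22,4,0,1],[0,13,2,0,1],[0,6,1,0,1],[0,0,0,0,1],[0,0,0,0,1]]'
python3 - <<'E'
from h import *
togo([.58,.2285,.1993])
im=env.snapshot("scene")[:,:,::-1]; cv2.imwrite("pics/scene3.png",im); c=(372,220)
cv2.imwrite("pics/c3.png",cv2.convertScaleAbs(cv2.resize(im[c[1]-70:c[1]+70,c[0]-60:c[0]+60],None,fx=4,fy=4,interpolation=cv2.INTER_CUBIC),alpha=2))
E
```

```text
t: 6.33
tool_pos: [0.5801, 0.2279, 0.2086]
eef_rot: [-128.6, 89.9, -152.6]
contact_force: [-0.1, -0.6, -1.4]
grip_width: 0.0648
t 6.3333 tcp [0.5801 0.2279 0.2086] axes y [ 0.407  0.914 -0.001] z [ 0.914 -0.407 -0.001] togo mm [ 9.3  0.5 -0.3] F [-0.1 -0.6 -1.4] w 0.0648
```

View pics/c3.png

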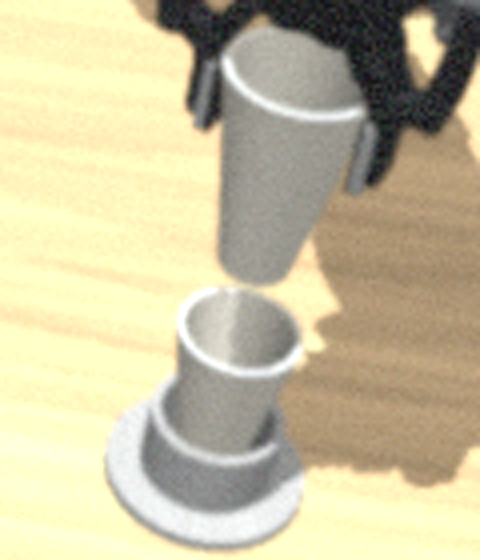

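The crop shows the tumbler hanging above the cup. Its foot centre is at about (375.5,215.5) and the cup's rim centre at (372.1,232.9) in the scene picture. I'll compare them in that one view so the bias cancels.

Run:
```python
from h import *
print("foot",onz("scene",(375.5,215.5),.149),"mouth",onz("scene",(372.1,232.9),.106))
print("rim", onz("scene",(385.3,168),.259))
print("pred foot, foot circle", proj("scene",[.5801,.2279,.149]), [proj("scene",circ([.5801,.2279,.149],.017)).min(0),proj("scene",circ([.5801,.2279,.149],.017)).max(0)])
q=proj("scene",circ([.5801,.2279,.259],.034)); print("pred rim box",q.min(0),q.max(0),((q-[312,150])*4).min(0),((q-[312,150])*4).max(0))
q=proj("scene",circ([.58,.2285,.106],.029)); print("pred mouth box in crop",((q-[312,150])*4).min(0),((q-[312,150])*4).max(0))
```

```text
foot [0.57978487 0.22906438 0.149     ] mouth [0.58166423 0.2308681  0.106     ]
rim [0.58380704 0.22488699 0.259     ]
pred foot, foot circle [374.86767424 215.51197173] [array([365.68714721, 209.43744504]), array([384.07568752, 221.80151548])]
pred rim box [366.84966965 155.74068506] [407.43423266 179.22084844] [219.39867862  22.96274023] [381.73693064 116.88339376]
pred mouth box in crop [175.13720011 287.05485424] [296.12362398 372.17885824]
```

```bash
python3 -m crank '[[0,2.5,0.6,0,1],[8,0,0,0,1],[12,0,0,0,1],[12,0,0,0,1],[12,0,0,0,1],[10,0,0,0,1],[8,0,0,0,1],[8,0,0,0,1],[6,0,0,0,1],[3,0,0,0,1],[0,0,0,0,1],[0,0,0,0,1]]'
python3 - <<'E'
from h import *
togo([.5815,.230,.1013])
im=env.snapshot("scene")[:,:,::-1]; cv2.imwrite("pics/scene4.png",im); c=(372,220)
cv2.imwrite("pics/c4.png",cv2.convertScaleAbs(cv2.resize(im[c[1]-60:c[1]+70,c[0]-60:c[0]+60],None,fx=4.5,fy=4.5,interpolation=cv2.INTER_CUBIC),alpha=2))
E
```

```text
t: 7.38
tool_pos: [0.5821, 0.2302, 0.1305]
eef_rot: [41.9, 90.0, 18.0]
contact_force: [0.0, 1.3, -1.2]
grip_width: 0.065
t 7.3833 tcp [0.5821 0.2302 0.1305] axes y [0.407 0.914 0.   ] z [ 0.914 -0.407  0.   ] togo mm [29.2 -0.5 -0.5] F [ 0.   1.3 -1.2] w 0.065
```

View pics/c4.png

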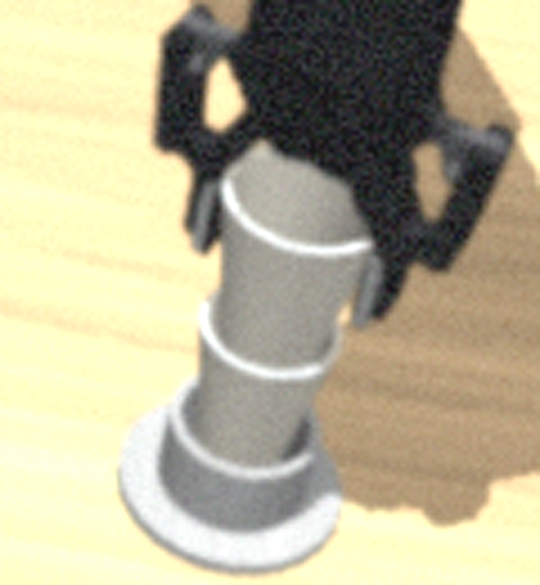

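The tumbler is inside the cup and close to centred, with a gap on both sides of the cup rim at (372,220) in the crop's centre. Next I'll take an averaged force baseline and go down in small steps.

```bash
cat >> h.py <<'E'
def F(n=8):
    f=[]
    for _ in range(n): env.snapshot("scene"); f.append(env.get_obs()["contact_force"])
    o=env.get_obs(); print("t",round(o["t"],2),"tcp",o["tool_pos"].round(4),"F",np.mean(f,0).round(2),"sd",np.std(f,0).round(2),"w",round(o["grip_width"],4))
E
python3 -c "from h import *; F()"
python3 -m crank '[[6,0,0,0,1],[6,0,0,0,1],[4,0,0,0,1],[3,0,0,0,1],[0,0,0,0,1],[0,0,0,0,1]]'
python3 -c "from h import *; F()"
```

```text
t 7.83 tcp [0.5821 0.2302 0.1304] F [-0.3   0.01 -2.05] sd [0.46 0.51 0.66] w 0.0652
t: 8.33
tool_pos: [0.5817, 0.23, 0.111]
eef_rot: [-127.0, 89.9, -151.0]
contact_force: [-1.9, -2.2, -2.7]
grip_width: 0.065
t 8.73 tcp [0.582  0.2301 0.1113] F [-2.67 -2.39 -1.97] sd [0.44 0.71 0.32] w 0.0645
```

```bash
python3 -m crank '[[0,-1.2,-0.5,0,1],[0,0,0,0,1]]'
python3 -c "from h import *; F(6)"
```

```text
t: 8.9
tool_pos: [0.5812, 0.2294, 0.1115]
eef_rot: [67.0, 90.0, 43.0]
contact_force: [-1.0, -0.8, -1.9]
grip_width: 0.0651
t 9.2 tcp [0.5812 0.2294 0.1114] F [-0.81  0.11 -2.16] sd [0.58 0.37 0.29] w 0.0652
```

Lateral force is nearly gone. I'll centre slightly more and carry on down.

```bash
python3 -m crank '[[1,-0.7,-0.8,0,1],[2,0,0,0,1],[2,0,0,0,1],[0,0,0,0,1],[0,0,0,0,1]]'
python3 -c "from h import *; F(6)"
```

```text
t: 9.62
tool_pos: [0.58, 0.2291, 0.1062]
eef_rot: [158.3, 90.0, 134.3]
contact_force: [-1.1, 1.2, -1.4]
grip_width: 0.0649
t 9.92 tcp [0.5801 0.229  0.1064] F [-0.43  1.82 -1.61] sd [0.77 0.38 0.45] w 0.0649
```

```bash
python3 -m crank '[[1,0.5,-0.2,0,1],[1,0,0,0,1],[0,0,0,0,1],[0,0,0,0,1]]'
python3 -c "from h import *; F(6)"
```

```text
t: 10.25
tool_pos: [0.58, 0.2295, 0.1042]
eef_rot: [-141.9, 90.0, -165.9]
contact_force: [-1.5, 2.0, -0.9]
grip_width: 0.065
t 10.55 tcp [0.5801 0.2295 0.1043] F [-0.51  1.04 -0.83] sd [0.34 0.49 0.38] w 0.065
```

```bash
python3 -m crank '[[0,0.3,-0.1,0,1],[1,0,0,0,1],[0,0,0,0,1],[0,0,0,0,1]]'
python3 -c "from h import *; F(6)"
```

```text
t: 10.88
tool_pos: [0.58, 0.2297, 0.1032]
eef_rot: [-116.4, 90.0, -140.4]
contact_force: [-1.4, 0.3, -1.8]
grip_width: 0.0647
t 11.18 tcp [0.5801 0.2298 0.1033] F [-1.56 -0.09 -0.79] sd [0.34 0.41 0.41] w 0.0647
```

```bash
python3 -m crank '[[0,-0.1,-0.4,0,1],[1,0,0,0,1],[0,0,0,0,1],[0,0,0,0,1]]'
python3 -c "from h import *; F(6)"
```

```text
t: 11.52
tool_pos: [0.5797, 0.2299, 0.1023]
eef_rot: [179.9, 90.0, 155.9]
contact_force: [-1.2, -1.1, -0.3]
grip_width: 0.0652
t 11.82 tcp [0.5797 0.2299 0.1023] F [-1.42 -0.54 -0.83] sd [0.5  0.4  0.34] w 0.065
```

```bash
python3 -m crank '[[0,-0.2,-0.4,0,1],[0.8,0,0,0,1],[0,0,0,0,1],[0,0,0,0,1]]'
python3 -c "
from h import *; F(8)
im=env.snapshot('scene')[:,:,::-1]; c=(372,220)
cv2.imwrite('pics/c5.png',cv2.convertScaleAbs(cv2.resize(im[c[1]-60:c[1]+70,c[0]-60:c[0]+60],None,fx=4.5,fy=4.5,interpolation=cv2.INTER_CUBIC),alpha=2))"
```

```text
t: 12.15
tool_pos: [0.5793, 0.23, 0.1015]
eef_rot: [70.4, 90.0, 46.4]
contact_force: [-0.4, -0.0, -0.6]
grip_width: 0.0651
t 12.55 tcp [0.5793 0.23   0.1015] F [ 0.16  0.92 -0.61] sd [0.47 0.37 0.58] w 0.0652
```

View pics/c5.png

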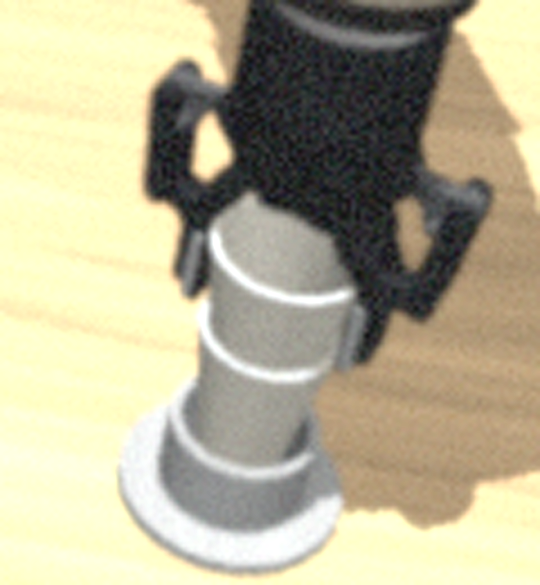

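The crop shows the tumbler deep in the cup and upright, with about 48 mm still standing proud. The fingers are just above the cup's rim. I'll lower it in small steps.

```bash
python3 -m crank '[[0.7,0.2,0,0,1],[0,0,0,0,1],[0,0,0,0,1]]'
python3 -c "from h import *; F(8)"
```

```text
t: 12.85
tool_pos: [0.5793, 0.23, 0.1008]
eef_rot: [-92.7, 90.0, -116.7]
contact_force: [-0.1, 0.2, 0.8]
grip_width: 0.065
t 13.25 tcp [0.5793 0.23   0.1008] F [-1.12  0.04 -0.25] sd [0.49 0.55 0.36] w 0.065
```

```bash
python3 -m crank '[[0,0,0,0,1],[0,0,0,0,1]]' 20
python3 -m crank '[[0,0,0,0,-0.55],[0,0,0,0,-0.7],[0,0,0,0,-0.85],[0,0,0,0,-1],[0,0,0,0,-1],[0,0,0,0,-1],[0,0,0,0,-1]]'
python3 -c "
from h import *; F(6)
im=env.snapshot('scene')[:,:,::-1]; c=(372,220)
cv2.imwrite('pics/c6.png',cv2.convertScaleAbs(cv2.resize(im[c[1]-60:c[1]+70,c[0]-60:c[0]+60],None,fx=4.5,fy=4.5,interpolation=cv2.INTER_CUBIC),alpha=2))"
```

```text
t: 13.42
tool_pos: [0.5793, 0.2301, 0.1008]
eef_rot: [-90.1, 90.0, -114.0]
contact_force: [-1.0, -0.9, -0.3]
grip_width: 0.0648
t: 14.0
tool_pos: [0.5794, 0.2301, 0.1009]
eef_rot: [24.3, 90.0, 0.3]
contact_force: [0.1, -0.3, -0.8]
grip_width: 0.0857
t 14.3 tcp [0.5793 0.2301 0.1008] F [-0.13  0.37 -0.22] sd [0.19 0.47 0.48] w 0.0854
```

View pics/c6.png

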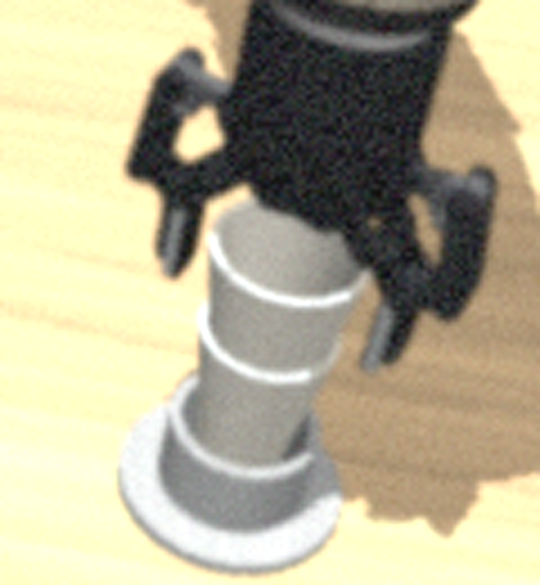

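The crop shows the fingers clear on both sides and the tumbler nested upright. With the hand empty the force reads -0.22 N, the same as before release, so the cup was carrying the whole weight. I'll retreat straight up.

```bash
python3 -m crank '[[-3,0,0,0,-1],[-6,0,0,0,-1],[-10,0,0,0,-1],[-15,0,0,0,-1],[-20,0,0,0,-1],[-25,0,0,0,-1],[-25,0,0,0,-1],[-20,0,0,0,-1],[-10,0,0,0,-1],[-4,0,0,0,-1],[0,0,0,0,-1],[0,0,0,0,-1]]'
python3 -c "
from h import *; F(3)
im=env.snapshot('scene')[:,:,::-1]
cv2.imwrite('pics/c7.png',cv2.convertScaleAbs(cv2.resize(im[120:300,150:430],None,fx=2.8,fy=2.8,interpolation=cv2.INTER_CUBIC),alpha=1.8))
for P,r in (([.5795,.23,.150],.034),([.5795,.23,.104],.029)):
    q=(proj('scene',circ(P,r))-[150,120])*2.8; print(q.min(0).round(),q.max(0).round())"
```

```text
t: 15.35
tool_pos: [0.5792, 0.2301, 0.2385]
eef_rot: [-143.5, 90.0, -167.5]
contact_force: [0.6, -0.4, -0.2]
grip_width: 0.0854
t 15.5 tcp [0.579  0.2299 0.2379] F [ 0.25  0.22 -0.56] sd [0.36 0.49 0.4 ] w 0.0854
[582. 233.] [685. 302.]
[578. 287.] [662. 346.]
```

View pics/c7.png

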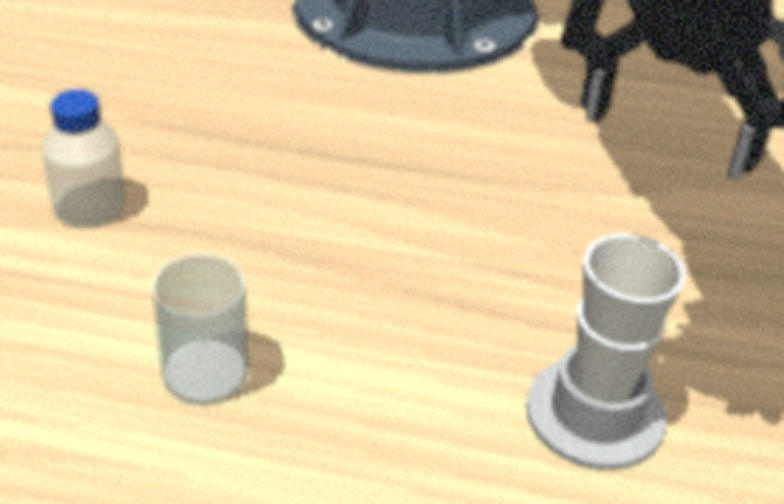

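The picture shows the tumbler nested upright, with its rim centre at about (376,215). The rim outline matches the prediction for 46 mm proud to within about a pixel. The beaker and bottle haven't moved and the gripper is clear, so I'm handing in.

```bash
python3 -c "from plant import env; print(env.job_done())"
```

```text
the job is handed in; nothing more can be done
None
```

The tumbler is nested upright in the receiving cup, and I handed the job in at about 15.5 s of the 35 s allowed. No verdict was reported.

- **Grip:** My first grip was right on the rim, so I opened, went 8 mm lower and gripped again about 9 mm below it. That is higher than the 20 mm you suggested. It held throughout.
- **Lowering:** I let the tumbler down in small steps, correcting sideways whenever it touched the cup wall (up to about 3.6 N). I stopped when the vertical force read -0.25 N, against -2.05 N while it hung free.
- **Release:** After letting go, the empty hand read -0.22 N, so the cup was carrying the whole weight without being pushed down.
- **Last picture:** The tumbler's rim outline matches an upright tumbler standing 46 mm proud to within about a pixel. The cup's rim was about a pixel lower than predicted, which is within the calibration error. The beaker and bottle are where they stood, and the gripper is well clear.

The two cameras disagreed by 5–9 mm in x on the starting positions. I used values in between and corrected them from the later scene pictures.

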